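Knock a stuck orifice disc out of the nozzle block

ROBOT

A 6-joint arm with a two-finger parallel gripper is mounted at the origin on the work surface. World frame = base frame: x ahead of the robot, y to its left, z up, the work surface at z = 0. Lengths are in m, angles in rad, forces in N, time in s.
With the tool pointing down it reaches from about 0.375 to 0.9 m from the base axis. Payload 3.1 kg.
Tool frame: the origin (TCP) lies between the finger pads; the fingertips stand 8 mm ahead of it and the grasp point (between the pads) lies 11 mm behind it (manip.tip_extent is the distance from the TCP to the fingertips, in m); z points along the fingers, x is the direction in which the jaws open and shut, and the axes are right-handed (so a half turn about z gives the same grasp; the last joint's range is limited). The gripper opens to 85 mm and grips with 20 to 120 N. Pads are 22 mm wide; open, the fingers measure 114 mm over their backs; the gripper's body (76 mm by 85 mm) begins 54 mm behind the grasp point. The pads swing forward as they close: fully open they stand 13 mm farther back than shut.
Start: joints at [1.097, 0.527, 1.433, -0, 1.181, -0.178], TCP at [0.182, 0.598, 0.239] pointing down, gripper open.
Joint ranges: [-3.08, 3.08], [-0.75, 2.2], [0.22, 2.44], [-1.43, 4.57], [0, 2.65], [-2.85, 2.85]. Speed limits (rad/s): [2.79, 2.79, 3.14, 3.14, 3.14, 3.14].

INTERFACE

Orientations are given as a unit quaternion [x, y, z, w].
In Python, from station import manip gives the robot as it stands.
- The arm moves only by the tool move_arm, never from a script. Its argument "deltas" is a list that holds one entry, the list of rows, each a list of 4 numbers: the shift along the tool's x, y, z in m, then the turn about the tool's z in degrees. A call has 1 to 20 rows; each row is the pose to reach, as a shift and turn from the pose measured when the call began, along the tool's axes at that moment; what a row does not reach only later rows make up. A row lasts 1/12 s, in which the tool goes at most 41.7 mm and 7.16 degrees, less where a joint would pass 70% of its speed; a pose out of reach is approached as far as the arm can. A call with a gripper value outside its range is refused whole. "gripper" is the opening, from 0 (shut) to 1 (fully open), set as the call begins (left out, the last holds). The fingers move at their own pace and stop on an object; "squeeze" is the grip in N (left out, the last holds). Time passes only in rows, so rows that repeat a pose let the fingers close. It gives the time, the measured TCP pose, the force and the opening at its end, in the units of the state.
- manip.sense(): the state, without advancing time (a new reading comes with each control period).
- manip.snapshot(name): name is "scene" or "side" or "wrist"; returns a dict with "img" (480x640x3 uint8, red, green, blue), "vertical_fov" (degrees; the focal length in pixels is half the picture's height over the tangent of half this angle, whatever the lens; pixels are square), "cx", "cy" (the principal point, pixels), "origin" and "orientation" of the camera in the world. Camera axes: x right, y down, z forward; pixel columns grow to the right and rows downward; lengths in m; the calibration is good to about 2 mm. The wrist camera is an equidistant fisheye: a pixel r from the principal point sees the ray r / f radians off the axis. A picture is of the moment at which its call begins. There is no depth.
- manip.sign_off(): hands the job in, once; it reports no verdict.
The state is a dict: "t": time; "q": joint angles; "qd": joint speeds; "tau": joint torques, N m; "tcp_pos": TCP position; "tool_rot": TCP orientation; "force": force on the tool from outside, world axes, zero at the start; "ft_torque": the same for the moment, N m; "finger_gap": opening from 0.0 (shut) to 1.0 (fully open).
Only numpy, scipy, OpenCV 4.12 (cv2) and the standard library are available. Lean on these libraries where they do the work, as an engineer would, in place of code of your own. Each camera call takes 0.05 s, during which the arm holds its last target.

TASK

A porcelain orifice disc is stuck flush in the nest on top of the nozzle block: press the block's knockout lever well down, so that its rod pushes the disc up out of the nest onto the spring catches, and let the lever come back up. Then pick the disc off and lay it flat in the cork-lined tray beside the disc already there. Porcelain chips, so do not drop it or shoot it out, and leave the other disc, the tin cup, the union nut and the panel's toggle as they are.

Things in the scene. Friction and masses are not known exactly. Their poses are not given: they have to be found in the camera images.
- nozzle_block: Dark red cast-iron nozzle block on a service stand fixed to the bench. Origin: centre of the underside, on the bench; z up; the knockout lever sticks out on the -x side, a short brass threaded inlet on the +x side (its end 83 mm from the origin, 63 mm high). Block 110 mm (x) by 100 mm (y), base plate 130 by 112 mm; flat top face 85 mm above the bench.
- nest (a point): Mouth centre of the round nest in the middle of the block's top face, 85 mm above the bench: 42 mm wide, 10.5 mm deep. The 16 mm knockout rod comes up through its floor when the lever is pressed. Four spring ball catches in its wall grip the disc; they let it pass upward, then spring in under it, so after a full press the disc stays up when the rod goes back down.
- knockout_lever (a joint): Steel knockout lever, a rocker under the block: 0 rad at rest (handle up, rod down), 0.30 rad at its hard stop (handle right down, rod up 11.4 mm). From about 0.24 rad the disc is past the catches and stays up. A spring brings the lever back up by itself when let go; pressing the pad takes about 2 N at first, 5 N near the end.
- lever_pad (a point): Middle of the upper face of the lever's flat steel pad (45 mm along the lever, 36 mm wide, 7 mm thick), 180 mm from the nest's axis towards the block's -x. Moves with the lever about an axle along the block's y, 38 mm to the -x side of the block's origin and 30 mm above the bench: pad 77 mm above the bench at rest, 33 mm at the stop and then 7 mm further from the block.
- stuck_disc: Cream porcelain orifice disc, 40 mm across, 10 mm thick, 35 g, stuck in the nest of the block with its top 0.5 mm below the block's top face. Origin: centre of its underside (74.5 mm above the bench at the start); z up. When knocked out it stands on the catches with its underside about 2 mm below the block's face, 8 mm of its rim free all round.
- parts_tray: Tin tray with a cork floor, fixed to the bench, 130 mm (x) by 180 mm (y) outside, rim 12 mm above the bench, walls 2 mm, cork surface 4 mm above the bench. Origin: centre of the underside; z up. The other disc lies in its -y half; the +y half is free.
- spare_disc: A second cream porcelain disc of the same size, 40 mm across, 10 mm thick, lying flat on the cork of the tray. Origin: centre of its underside. Leave it where it is.
- catch_cup: Bystander: dented tin funnel-shaped catch cup, 88 mm across the rim, 70 mm high, with a small wire handle. Origin: centre of its underside.
- union_nut: Bystander: chunky steel union nut, hexagon 50 mm across flats, 26 mm high. Origin: centre of its underside.
- toggle (a joint): Bystander: brass toggle on the pump test panel, 0 rad as it stands, 0.8 rad when thrown over. Leave it alone.
- toggle_tip (a point): Ball tip of the brass toggle on the pump test panel, a grey box 150 mm by 220 mm with a sloping dark face and two gauges, up to about 135 mm high, on the bench to the robot's right.
Mind the look-alikes: they are no part of the job. What is shaped like the stuck_disc but black or pink is not meant.

How it is judged:
On the way:
1. with the lever pressed down, the rod has pushed the disc up out of its nest onto the catches, without the fingers on the disc (value of joint knockout_lever above 0.2 rad and z of stuck_disc in the frame of nozzle_block above 0.082 m and horizontal distance between stuck_disc and nozzle_block below 0.008 m and contact force between the fingers and stuck_disc below 0.1 N), for 0.1 s.
At the end, for the whole second after the job is handed in: The disc that was stuck lies flat on the tray's cork (underside within 3 mm of it, tilt under 0.1 rad, wholly inside the rim), released and at rest, and the knockout lever is back up (under 0.04 rad) (x of stuck_disc in the frame of parts_tray between -0.046 and 0.046 m and y of stuck_disc in the frame of parts_tray between -0.071 and 0.071 m and z of stuck_disc in the frame of parts_tray between 0.001 and 0.007 m and angle between stuck_disc's own z axis and vertical below 0.1 rad and linear speed of stuck_disc below 0.02 m/s and value of joint knockout_lever below 0.04 rad); the robot touches nothing.
It fails at once if the disc is dropped or shot out: it moves faster than 0.7 m/s (a fall of 25 mm) with no finger on it (linear speed of stuck_disc above 0.7 m/s and contact force between the fingers and stuck_disc below 0.02 N).
It fails at once if the other disc is moved by more than 12 mm or tipped (distance of spare_disc from where it was at the start of the episode above 0.012 m or angle between spare_disc's own z axis and vertical above 0.3 rad).
It fails at once if the tin cup is moved by more than 20 mm or tipped (distance of catch_cup from where it was at the start of the episode above 0.02 m or angle between catch_cup's own z axis and vertical above 0.3 rad).
It fails at once if the union nut is moved by more than 20 mm (distance of union_nut from where it was at the start of the episode above 0.02 m).
It fails at once if the toggle is thrown (value of joint toggle above 0.25 rad).
It also fails if it takes over 56 s, if anything falls off the work surface, if the arm or the gripper's body presses on something with over 40 N, if the wrist force passes 120 N, or if a joint passes its speed limit or range.

## Working session

There is one attempt and no reset: what is moved stays moved. The work goes in short steps, Python scripts to look and compute and a tool call to move; the robot and the scene stay as the last step left them, time stands still between calls to the robot, and variables do not carry over. Pictures are saved under pics/ and viewed, and the job is handed in when it is done.

Besides the shell and the picture viewer there is one more tool, called after ">>>" by a JSON object that holds its "op" and its "data", one argument or row to a line. move_arm: Moves the arm, as the interface text tells. Its arguments: {"type":"object","properties":{"deltas":{"type":"array"},"gripper":{"type":"number"},"squeeze":{"type":"number"}},"required":["deltas"]}

```bash
mkdir -p pics
cat > h.py <<'E'
import numpy as np, cv2
from station import manip
from scipy.spatial.transform import Rotation as R
def snap(n,fn):
    s=manip.snapshot(n); cv2.imwrite('pics/'+fn+'.png',s['img'][:,:,::-1]); 
    np.save('pics/'+fn+'.npy',{k:v for k,v in s.items()},allow_pickle=True); return s
def load(fn): return np.load('pics/'+fn+'.npy',allow_pickle=True).item()
def ray(s,u,v):
    f=240/np.tan(np.radians(s['vertical_fov'])/2)
    return f
def pt(s,u,v,z,fish=False):
    f=240/np.tan(np.radians(s['vertical_fov'])/2)
    x,y=u-s['cx'],v-s['cy']
    if fish:
        r=np.hypot(x,y); th=r/f; d=np.array([np.sin(th)*x/max(r,1e-9),np.sin(th)*y/max(r,1e-9),np.cos(th)])
    else: d=np.array([x/f,y/f,1])
    q=np.array(s['orientation']); M=q if q.ndim==2 else R.from_quat(q).as_matrix()
    d=M@d; o=np.array(s['origin']); return o+d*(z-o[2])/d[2]
def crop(fn,u0,v0,u1,v1,k,out):
    im=cv2.imread('pics/'+fn+'.png')[v0:v1,u0:u1]; cv2.imwrite('pics/'+out+'.png',cv2.resize(im,None,fx=k,fy=k,interpolation=cv2.INTER_CUBIC))
E
python3 - <<'E'
from h import *
for n in ("scene","side","wrist"):
    s=snap(n,n+"0"); print(n,s['vertical_fov'],s['cx'],s['cy'],s['origin'],s['orientation'])
print(manip.sense())
E
```

```text
scene 47.6939092671752 314.92413041280963 245.61293894658448 [1.16952514 0.19566563 1.10873468] [ 0.50383379  0.82321287 -0.21995821 -0.14174084]
side 46.015882757993424 320.28591106933203 239.54145252725965 [ 0.54031089 -1.00336946  0.69573057] [ 0.8786092  -0.03707524  0.03175069 -0.47504021]
wrist 65.70646984690485 315.16433053283697 241.23492030951613 [0.10526291 0.61960733 0.37389222] [0.79354051 0.58800818 0.09278163 0.12621972]
{'t': 0.15, 'q': array([ 1.09751862e+00,  5.28271700e-01,  1.43362248e+00, -2.13238401e-05,
        1.18139535e+00, -1.78482904e-01]), 'qd': array([ 0.00225545, -0.0038413 , -0.0044474 ,  0.00036198,  0.00109298,
        0.00101464]), 'tau': array([ 4.10517841e-04, -4.42746198e+01, -1.78275794e+01, -2.91323522e-04,
        5.59861146e-03,  5.83105191e-06]), 'tcp_pos': array([0.18130568, 0.5975582 , 0.23854207]), 'tool_rot': array([ 8.03285386e-01,  5.95593712e-01, -7.56053062e-04,  3.85133184e-04]), 'force': array([ 0.42949845, -0.38576573, -0.155814  ]), 'ft_torque': array([-0.03569381, -0.04690447, -0.03130097]), 'finger_gap': 0.9994124050624649}
```

View pics/scene0.png

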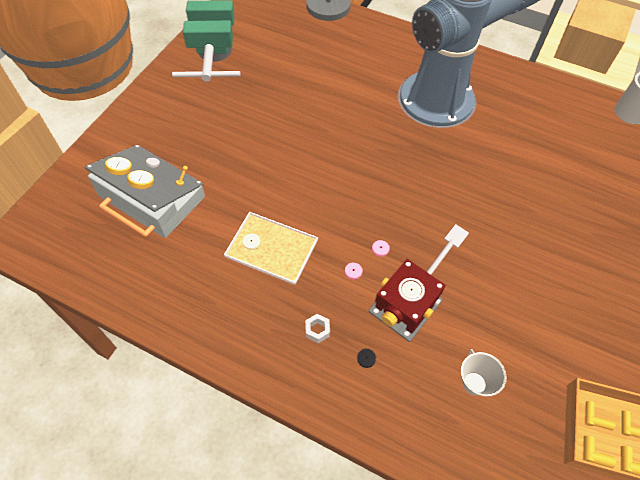

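View pics/side0.png

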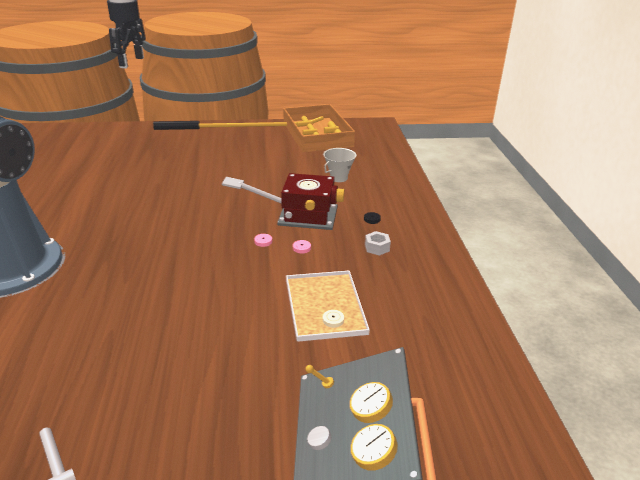

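View pics/wrist0.png

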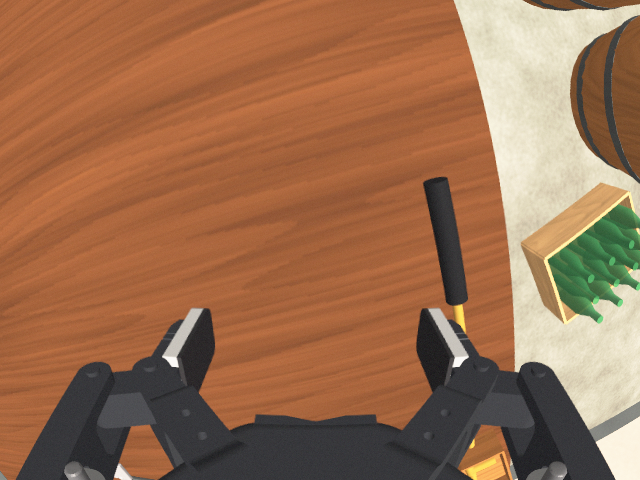

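Run:
```python
from h import *
crop('scene0',350,210,510,410,4-1,'c1') 
crop('scene0',215,200,335,290,6,'c2')
crop('side0',215,140,400,260,4,'c3')
crop('side0',270,260,390,350,6,'c4')
```

```text
(no output)
```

View pics/c1.png

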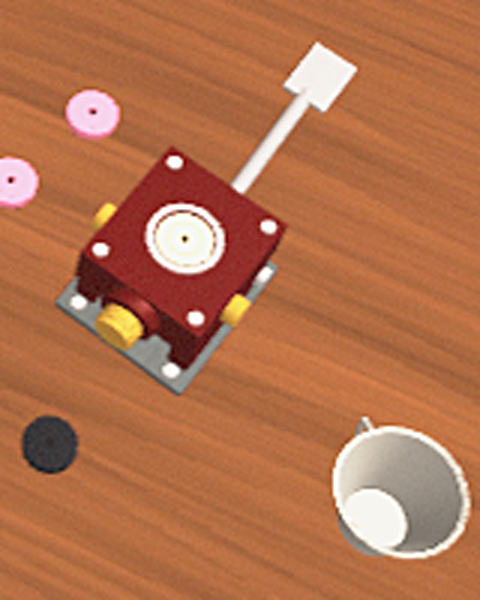

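View pics/c2.png

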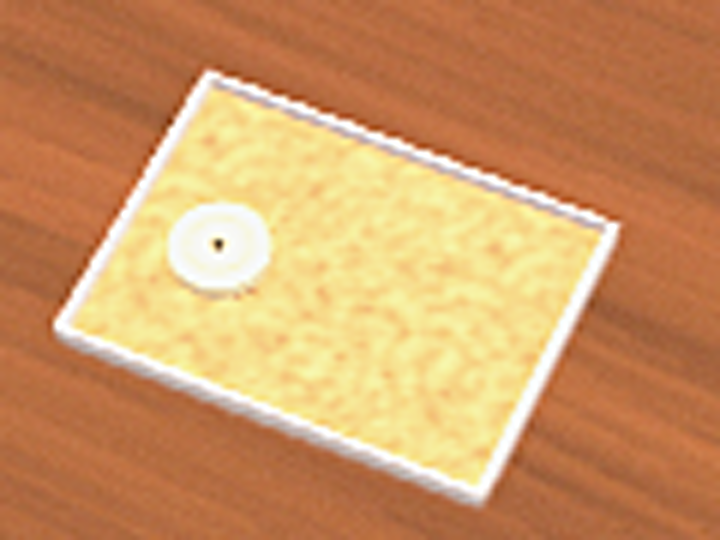

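View pics/c3.png

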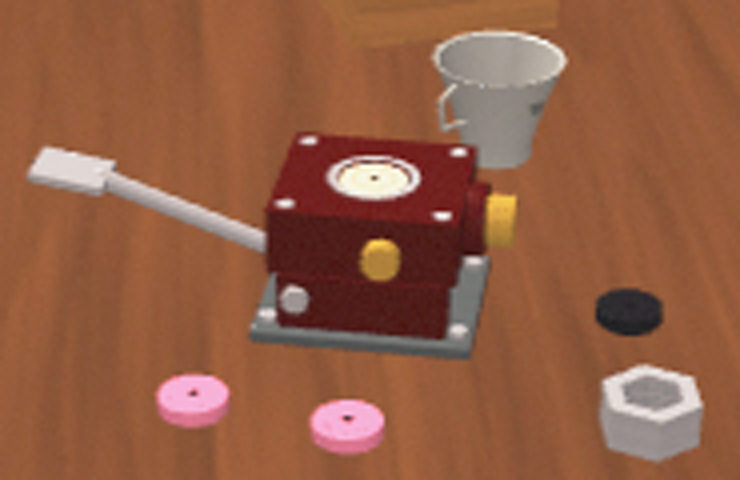

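View pics/c4.png

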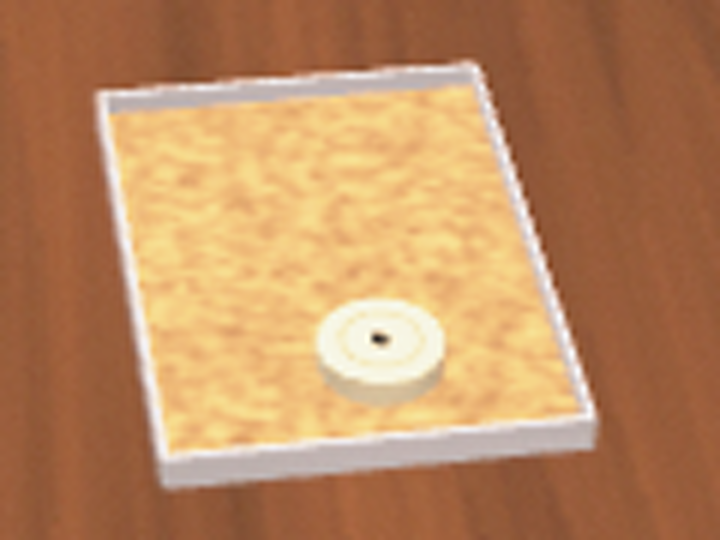

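Run:
```python
from h import *
a=load('scene0'); b=load('side0')
P=lambda n,s,u,v,z: print(n,pt(s,u,v,z).round(4))
P('disc sc',a,411.5,289.5,.0845); P('disc sd',b,308.3,184.3,.0845)
P('pad sc',a,456.5,235.3,.077); P('pad sd',b,233,181.9,.077)
P('screws sc',a,350+175/3,210+161/3,.087);P('',a,350+268/3,210+227/3,.087);P('',a,350+195/3,210+317/3,.087);P('',a,350+101/3,210+249/3,.087)
print('tray sc'); [P('',a,215+u/6,200+v/6,.012) for u,v in((209,73),(617,228),(484,497),(60,327))]
print('tray sd'); [P('',b,270+u/6,260+v/6,.012) for u,v in((100,95),(476,67),(593,420),(163,460))]
P('spare sc',a,215+218/6,200+244/6,.014);P('spare sd',b,270+380/6,260+339/6,.014)
P('cup sd rim c',b,215+500/4,140+60/4,.07)
P('nut sc',a,318,326,.026);P('pink',a,381,247,.01);P('toggle',b,309,368,.14);P('cup sc',a,350+400/3,210+492/3,.07)
```

```text
disc sc [0.6318 0.1631 0.0845]
disc sd [0.6366 0.1629 0.0845]
pad sc [0.4568 0.2026 0.077 ]
pad sd [0.4616 0.1993 0.077 ]
screws sc [0.5791 0.1343 0.087 ]
 [0.5981 0.2119 0.087 ]
 [0.6848 0.1914 0.087 ]
 [0.6671 0.1146 0.087 ]
tray sc
 [ 0.5798 -0.2657  0.012 ]
 [ 0.5696 -0.0863  0.012 ]
 [ 0.6977 -0.0777  0.012 ]
 [ 0.7079 -0.2572  0.012 ]
tray sd
 [ 0.5739 -0.0908  0.012 ]
 [ 0.7021 -0.0836  0.012 ]
 [ 0.7124 -0.2613  0.012 ]
 [ 0.5841 -0.2691  0.012 ]
spare sc [ 0.6487 -0.2212  0.014 ]
spare sd [ 0.6531 -0.2228  0.014 ]
cup sd rim c [0.7351 0.3511 0.07  ]
nut sc [0.7724 0.0159 0.026 ]
pink [0.5226 0.0559 0.01  ]
toggle [ 0.5879 -0.4681  0.14  ]
cup sc [0.7304 0.3558 0.07  ]
```

>>> {"op": "move_arm", "data": {
  "deltas": [
    [[-0.02,0.025,0.005,0],[-0.04,0.05,0.01,0],[-0.06,0.076,0.018,0],[-0.08,0.101,0.025,0],[-0.1,0.127,0.032,0],[-0.12,0.152,0.038,0],[-0.14,0.178,0.043,0],[-0.16,0.203,0.048,0],[-0.18,0.229,0.053,0],[-0.2,0.254,0.058,0],[-0.22,0.279,0.063,0],[-0.24,0.305,0.068,0],[-0.26,0.33,0.073,0],[-0.28,0.356,0.078,0],[-0.29,0.37,0.082,0],[-0.3,0.381,0.085,0],[-0.3,0.381,0.085,0],[-0.3,0.381,0.085,0]]
  ],
  "gripper": 0
}}

```text
t: 1.65
tcp_pos: [0.4586, 0.1992, 0.1536]
tool_rot: [0.804, 0.595, -0.001, 0.0]
force: [0.0, -0.4, -0.1]
finger_gap: -0.001
```

Run:
```python
from h import *
s=snap("wrist","wrist1"); t=manip.sense(); print(t['t'],t['tcp_pos'],t['tool_rot'],t['force'],t['finger_gap'],manip.tip_extent)
print(s['origin'],s['orientation'])
```

```text
1.7 [0.45815521 0.19980018 0.15380383] [ 8.03495751e-01  5.95309428e-01 -1.12370113e-03  1.60904360e-05] [-0.60769929  0.64765585  0.73690707] 0.0025098987577180662 0.008
[0.38281208 0.2214314  0.28918187] [0.79421029 0.58723026 0.09239473 0.12591207]
```

View pics/wrist1.png

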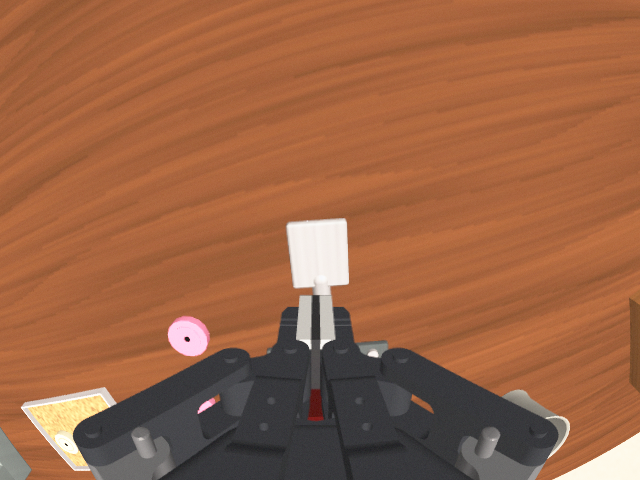

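Run:
```python
from h import *
s=load('wrist1')
for u,v in((287,222),(346,219),(349,283),(294,287)): print(pt(s,u,v,.077,True))
print(pt(s,319,253,.077,True), pt(s,187,338,.01,True))
```

```text
[0.43220775 0.18859282 0.077     ]
[0.44066939 0.2224903  0.077     ]
[0.48108845 0.21324288 0.077     ]
[0.4735778  0.17941281 0.077     ]
[0.45639044 0.20104846 0.077     ] [0.52463157 0.05336308 0.01      ]
```

>>> {"op": "move_arm", "data": {
  "deltas": [
    [[0,0,0.015,0],[0,0,0.03,0],[0,0,0.045,0],[0,0,0.056,0],[0,0,0.062,0],[0,0,0.066,0],[0,0,0.069,0],[0,0,0.071,0],[0,0,0.073,0],[0,0,0.075,0],[0,0,0.077,0],[0,-0.001,0.079,0],[0,-0.001,0.081,0],[0,-0.002,0.083,0],[0,-0.002,0.085,0],[0,-0.003,0.087,0],[0,-0.003,0.089,0],[0,-0.003,0.09,0]]
  ]
}}

```text
t: 3.2
tcp_pos: [0.4548, 0.2005, 0.0635]
tool_rot: [0.804, 0.595, -0.001, -0.0]
force: [-2.7, 0.6, 4.9]
finger_gap: 0.004
```

Run:
```python
from h import *
t=manip.sense(); print(t['t'],t['tcp_pos'],t['force'])
snap("side","side2"); crop('side2',200,100,400,250,4,'c5')
```

```text
3.2 [0.45483117 0.20048651 0.06348583] [-2.68178084  0.6370994   4.89363101]
```

View pics/c5.png

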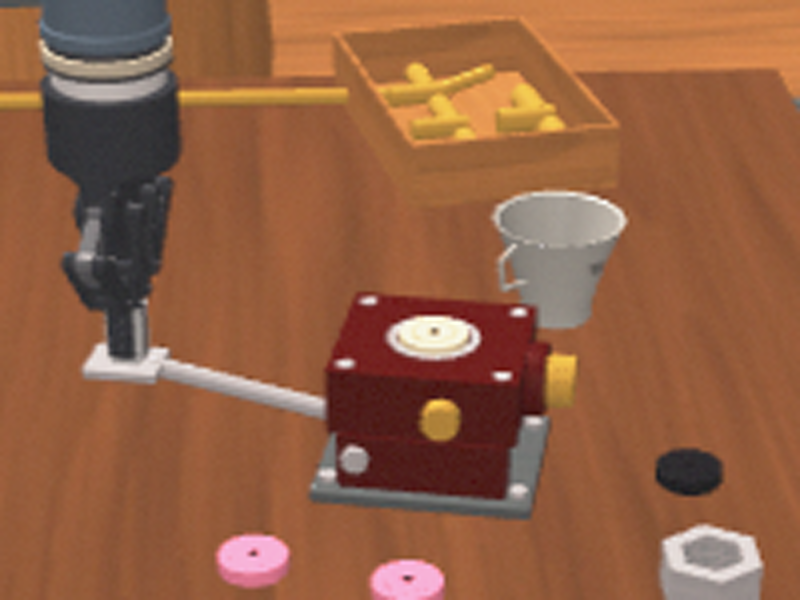

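>>> {"op": "move_arm", "data": {
  "deltas": [
    [[0,0,0.002,0],[0,-0.001,0.004,0],[0,-0.001,0.005,0],[0,-0.001,0.007,0],[0,-0.001,0.008,0],[0,-0.001,0.01,0],[0,-0.002,0.011,0],[0,-0.002,0.013,0],[0,-0.002,0.014,0],[0,-0.002,0.016,0],[0,-0.002,0.017,0],[0,-0.002,0.018,0],[0,-0.002,0.019,0],[0,-0.002,0.02,0],[0,-0.002,0.021,0],[0,-0.002,0.022,0],[0,-0.002,0.022,0],[0,-0.002,0.022,0],[0,-0.002,0.022,0],[0,-0.002,0.022,0]]
  ]
}}

```text
t: 4.92
tcp_pos: [0.4527, 0.201, 0.0422]
tool_rot: [0.803, 0.595, -0.001, -0.0]
force: [-4.1, -0.7, 12.7]
finger_gap: -0.002
```

Run:
```python
from h import *
t=manip.sense(); print(t['t'],t['tcp_pos'],t['force'])
snap("side","side3"); crop('side3',200,100,400,250,4,'c6')
```

```text
4.9167 [0.45267738 0.20102579 0.04219712] [-4.10431651 -0.71878087 12.70344755]
```

View pics/c6.png

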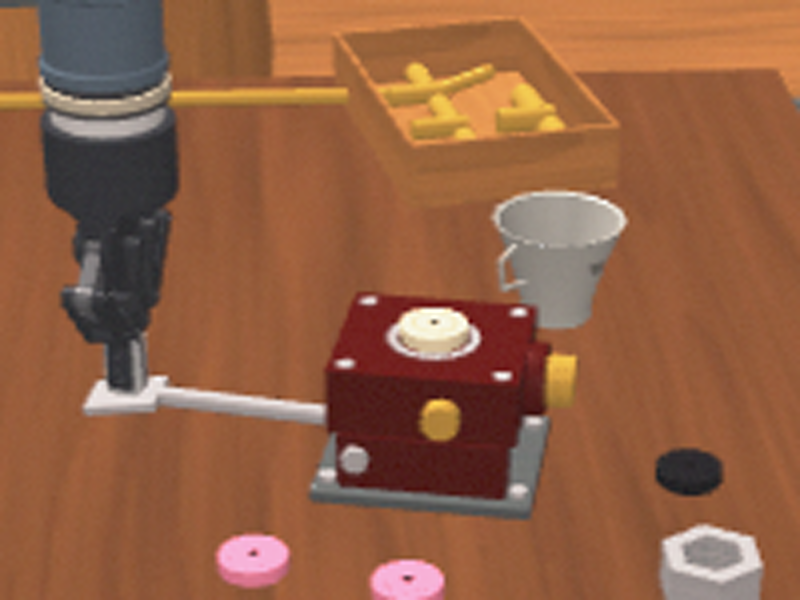

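>>> {"op": "move_arm", "data": {
  "deltas": [
    [[0,0,-0.002,0],[0,0,-0.005,0],[0,0.001,-0.008,0],[0,0.001,-0.011,0],[0,0.001,-0.014,0],[0,0.002,-0.017,0],[0,0.002,-0.02,0],[0,0.003,-0.023,0],[0,0.003,-0.026,0],[0,0.004,-0.029,0],[0,0.004,-0.032,0],[0,0.005,-0.035,0],[0,0.005,-0.038,0],[0,0.005,-0.041,0],[0,0.005,-0.045,0],[0,0.005,-0.05,0],[0,0.005,-0.07,0],[0,0.005,-0.1,0],[0,0.005,-0.12,0],[0,0.005,-0.13,0]]
  ]
}}

```text
t: 6.63
tcp_pos: [0.4586, 0.2001, 0.1747]
tool_rot: [0.803, 0.595, 0.0, 0.0]
force: [0.6, 0.0, 0.7]
finger_gap: -0.004
```

Run:
```python
from h import *
t=manip.sense(); print(t['t'],t['tcp_pos'],t['force'])
snap("side","side4"); crop('side4',200,100,400,250,4,'c7')
snap("scene","scene4"); crop('scene4',350,210,510,410,3,'c8')
```

```text
6.6333 [0.45858297 0.20011053 0.17465564] [0.5931582  0.01745366 0.73955141]
```

View pics/c7.png

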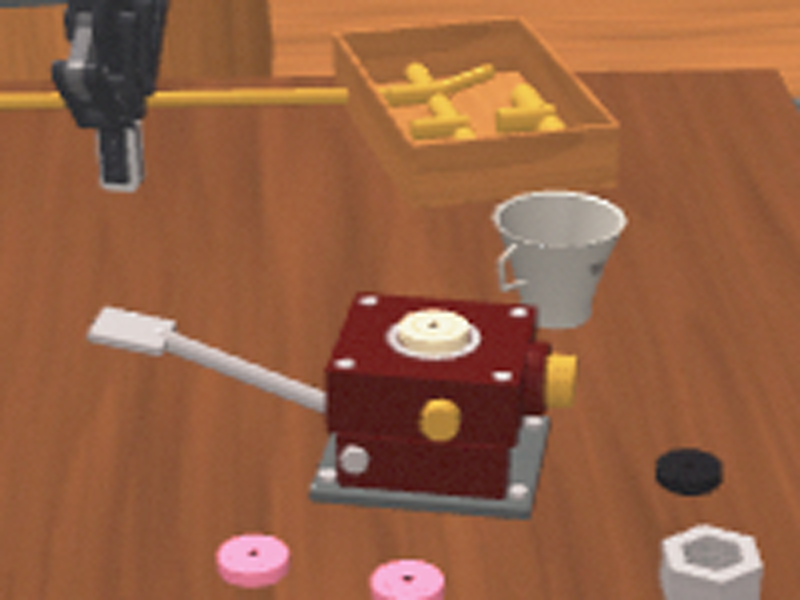

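View pics/c8.png

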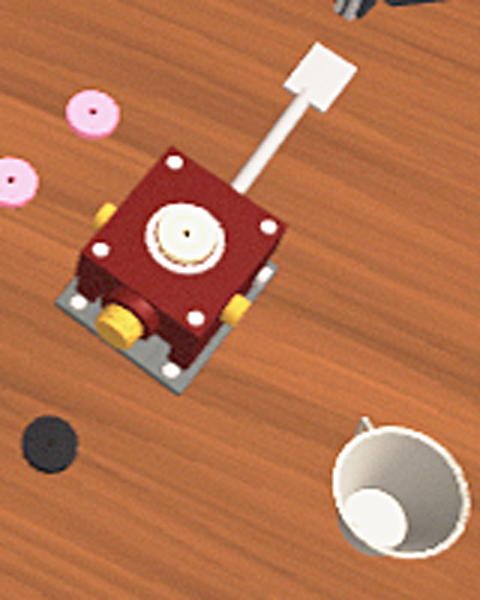

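>>> {"op": "move_arm", "data": {
  "deltas": [
    [[0.001,0.015,0,0],[0.003,0.03,0,-1],[0.004,0.05,0,-2],[0.006,0.07,0,-3],[0.008,0.09,0,-4],[0.01,0.11,0,-4],[0.012,0.13,0,-4],[0.014,0.15,0.005,-4],[0.015,0.165,0.01,-4],[0.015,0.174,0.015,-4],[0.015,0.179,0.02,-4],[0.015,0.179,0.025,-4],[0.015,0.179,0.025,-4],[0.015,0.179,0.025,-4]]
  ],
  "gripper": 0.7
}}

```text
t: 7.9
tcp_pos: [0.6327, 0.1626, 0.1485]
tool_rot: [0.782, 0.623, -0.001, -0.0]
force: [-0.5, 0.2, -0.4]
finger_gap: 0.703
```

Run:
```python
from h import *
t=manip.sense(); print(t['t'],t['tcp_pos'],t['tool_rot'],t['force'],t['finger_gap'])
snap("wrist","wrist5")
```

```text
7.9 [0.63274702 0.16262951 0.1485374 ] [ 7.82058581e-01  6.23204441e-01 -7.47838346e-04 -2.04252633e-04] [-0.47639618  0.24934044 -0.3656821 ] 0.702590627882011
```

View pics/wrist5.png

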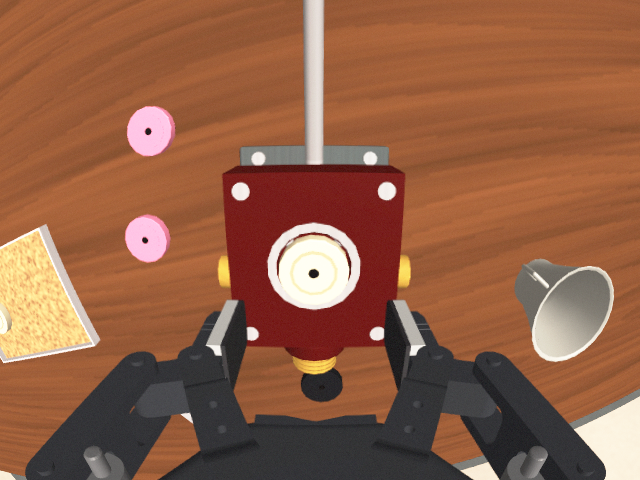

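Run:
```python
from h import *
s=load('wrist5'); t=manip.sense()
p=pt(s,313.5,273,.093,True); print(p, R.from_quat(t['tool_rot']).as_matrix().T@(p-t['tcp_pos']))
p=pt(s,314.2,272.5,.093,True); print(p, R.from_quat(t['tool_rot']).as_matrix().T@(p-t['tcp_pos']))
print(R.from_quat(t['tool_rot']).as_matrix())
```

```text
[0.63374415 0.16024449 0.093     ] [-0.0022477   0.00105907  0.05614849]
[0.63353659 0.16069279 0.093     ] [-0.00185703  0.00075669  0.05614825]
[[ 2.23186826e-01  9.74775687e-01 -1.89738326e-05]
 [ 9.74775539e-01 -2.23186802e-01 -5.47407936e-04]
 [-5.37834656e-04  1.03679012e-04 -9.99999850e-01]]
```

>>> {"op": "move_arm", "data": {
  "deltas": [
    [[0,0,0.01,0],[-0.001,0.001,0.02,0],[-0.001,0.001,0.03,0],[-0.001,0.001,0.038,0],[-0.001,0.001,0.044,0],[-0.001,0.001,0.048,0],[-0.001,0.001,0.051,0],[-0.001,0.001,0.052,0],[-0.001,0.001,0.052,0]]
  ],
  "gripper": 0.6
}}

```text
t: 8.7
tcp_pos: [0.634, 0.1615, 0.0969]
tool_rot: [0.782, 0.623, -0.0, 0.0]
force: [0.7, 0.8, -0.5]
finger_gap: 0.6
```

Run:
```python
from h import *
t=manip.sense(); print(t['t'],t['tcp_pos'],t['tool_rot'],t['force'],t['finger_gap'])
snap("side","side6"); crop('side6',250,130,370,220,6,'c9'); snap("scene","scene6"); crop('scene6',350,230,470,340,6,'c10'); snap('wrist','wrist6'); crop('wrist6',220,200,420,350,4,'c11')
```

```text
8.7 [0.63398366 0.16145109 0.09693164] [ 7.82052342e-01  6.23212682e-01 -2.49591706e-04  1.57274707e-04] [ 0.65530362  0.76145296 -0.48575827] 0.6002076573186383
```

View pics/c9.png

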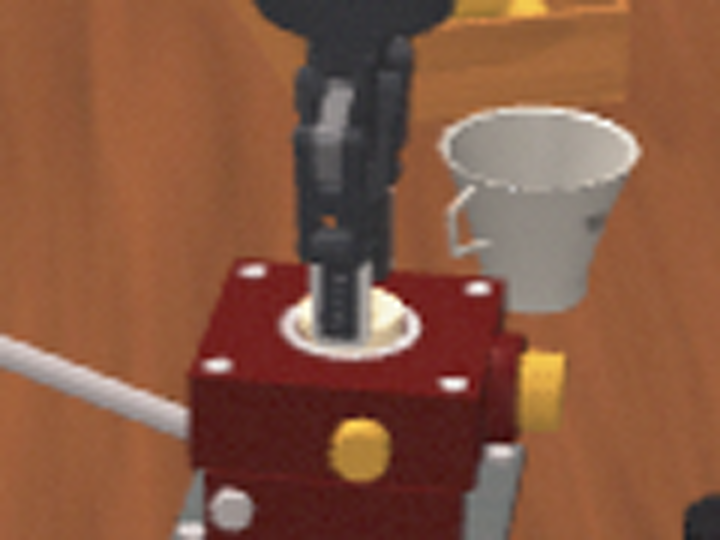

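View pics/c11.png

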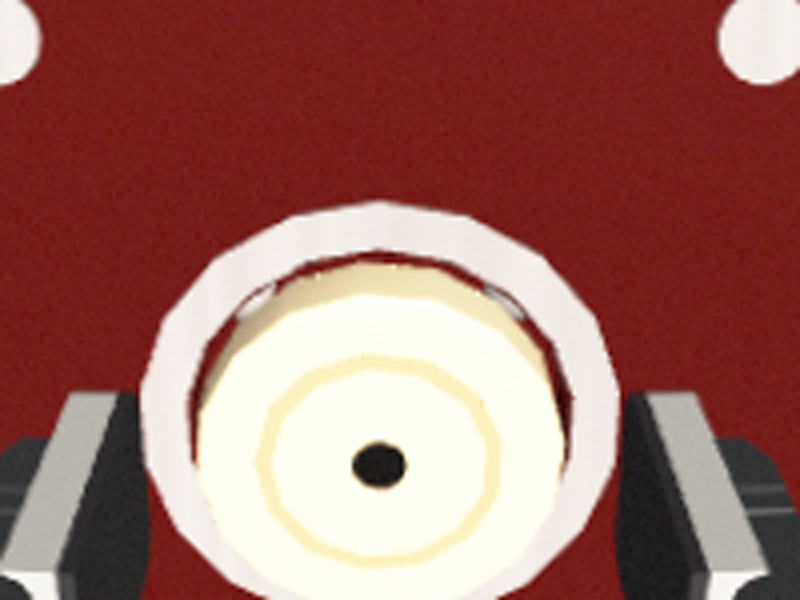

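Run:
```python
from h import *
s=load('side6');w=load('wrist6');t=manip.sense();T=np.array(t['tcp_pos']);M=R.from_quat(t['tool_rot']).as_matrix()
for z in (.083,.085,.087,.089,.091,.093,.095):
    a=M.T@(pt(s,250+340/6,130+342/6,z)-T)
    out=[(M.T@(pt(w,220+u/4,200+v/4,z,True)-T))[:2].round(4) for u,v in ((140,392),(145,572),(620,392),(615,572),(380,465))]
    print(z,a.round(4),*out)
```

```text
0.083 [-0.0092 -0.0002  0.0146] [-0.0285 -0.0034] [-0.0297  0.0213] [ 0.026  -0.0033] [0.0272 0.0213] [-0.0012  0.0059]
0.085 [-0.0129  0.0003  0.0126] [-0.0281 -0.0044] [-0.0293  0.0199] [ 0.0257 -0.0043] [0.0268 0.02  ] [-0.0012  0.0047]
0.087 [-0.0167  0.0009  0.0106] [-0.0278 -0.0054] [-0.0289  0.0186] [ 0.0253 -0.0054] [0.0264 0.0186] [-0.0012  0.0036]
0.089 [-0.0204  0.0014  0.0086] [-0.0274 -0.0064] [-0.0285  0.0172] [ 0.0249 -0.0064] [0.026  0.0173] [-0.0012  0.0025]
0.091 [-0.0242  0.002   0.0066] [-0.027  -0.0074] [-0.0282  0.0159] [ 0.0246 -0.0074] [0.0257 0.016 ] [-0.0012  0.0013]
0.093 [-0.0279  0.0025  0.0046] [-0.0267 -0.0084] [-0.0278  0.0146] [ 0.0242 -0.0084] [0.0253 0.0146] [-0.0012  0.0002]
0.095 [-0.0316  0.0031  0.0026] [-0.0263 -0.0095] [-0.0274  0.0132] [ 0.0239 -0.0094] [0.0249 0.0133] [-0.0012 -0.0009]
```

View pics/c10.png

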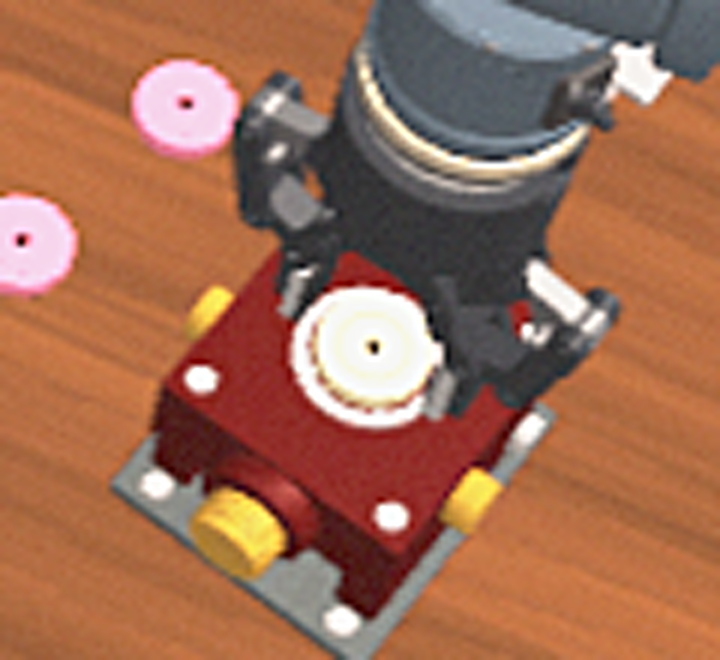

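>>> {"op": "move_arm", "data": {
  "deltas": [
    [[0,-0.001,0.002,0],[0,-0.002,0.004,0],[0,-0.002,0.005,0],[0,-0.002,0.005,0]]
  ]
}}

```text
t: 9.18
tcp_pos: [0.632, 0.162, 0.0923]
tool_rot: [0.782, 0.623, -0.0, 0.0]
force: [-0.4, 0.1, -0.1]
finger_gap: 0.598
```

>>> {"op": "move_arm", "data": {
  "deltas": [
    [[0,0,0,0],[0,0,0,0],[0,0,0,0],[0,0,0,0],[0,0,0,0],[0,0,0,0],[0,0,0,0],[0,0,0,0],[0,0,0,0],[0,0,0,0]]
  ],
  "gripper": 0.35,
  "squeeze": 40
}}

```text
t: 10.02
tcp_pos: [0.632, 0.162, 0.0924]
tool_rot: [0.782, 0.623, -0.0, 0.0]
force: [-0.0, -0.1, 1.5]
finger_gap: 0.442
```

Run:
```python
from h import *
t=manip.sense(); print(t['t'],t['tcp_pos'],t['tool_rot'],t['force'],t['finger_gap'])
snap("side","side7"); crop('side7',250,130,370,220,6,'c12'); snap('wrist','wrist7'); crop('wrist7',220,200,420,350,4,'c13')
```

```text
10.0167 [0.63200509 0.16197296 0.09237227] [ 7.82021895e-01  6.23250891e-01 -5.98787853e-05  2.80654799e-04] [-0.01000836 -0.10163775  1.49617618] 0.4424655489216109
```

View pics/c12.png

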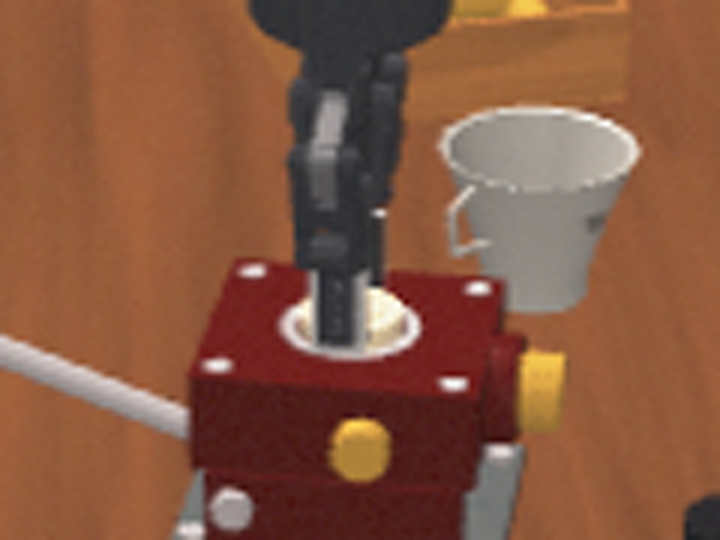

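View pics/c13.png

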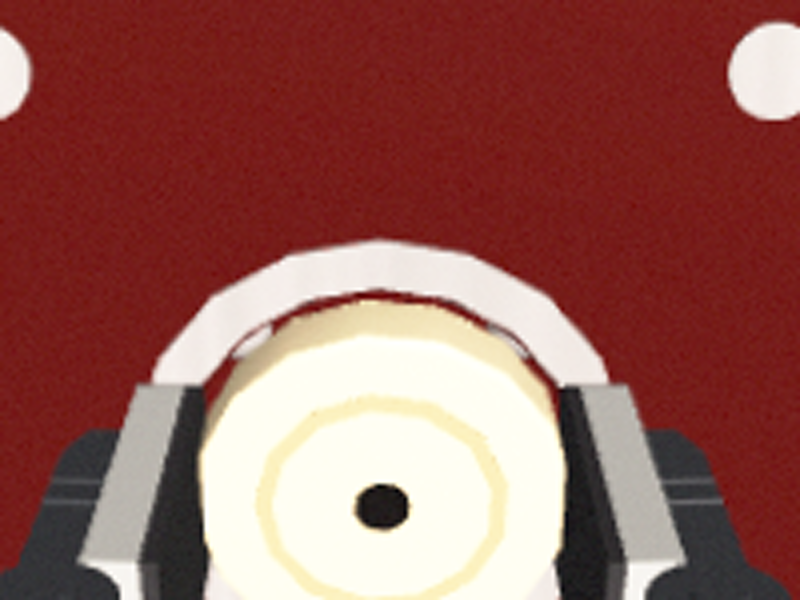

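>>> {"op": "move_arm", "data": {
  "deltas": [
    [[0,0,-0.001,0],[0,0,-0.003,0],[0,0,-0.005,0],[0,0,-0.008,0],[0,0,-0.011,0],[0,0,-0.015,0],[0,0,-0.02,0],[0,0,-0.025,0],[0,0,-0.03,0],[0,0,-0.03,0]]
  ]
}}

```text
t: 10.95
tcp_pos: [0.6329, 0.1621, 0.1239]
tool_rot: [0.782, 0.623, 0.001, 0.001]
force: [0.3, -0.6, 0.6]
finger_gap: 0.443
```

Run:
```python
from h import *
t=manip.sense(); print(t['t'],t['tcp_pos'],t['tool_rot'],t['force'],t['finger_gap'])
snap("side","side8"); crop('side8',250,100,370,190,6,'c14'); snap('wrist','wrist8'); crop('wrist8',220,200,420,350,4,'c15')
```

```text
10.95 [0.63290952 0.16210531 0.12392076] [0.78200539 0.6232699  0.00107331 0.00102419] [ 0.31560199 -0.55761784  0.61324443] 0.44252828776429526
```

View pics/c14.png

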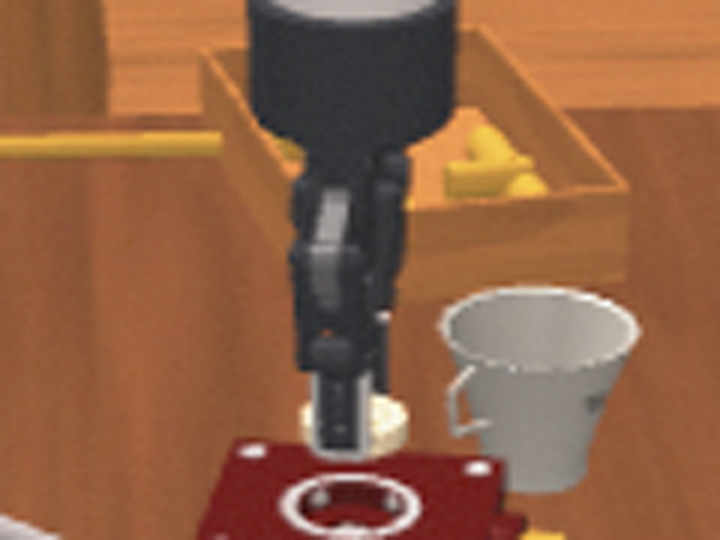

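View pics/c15.png

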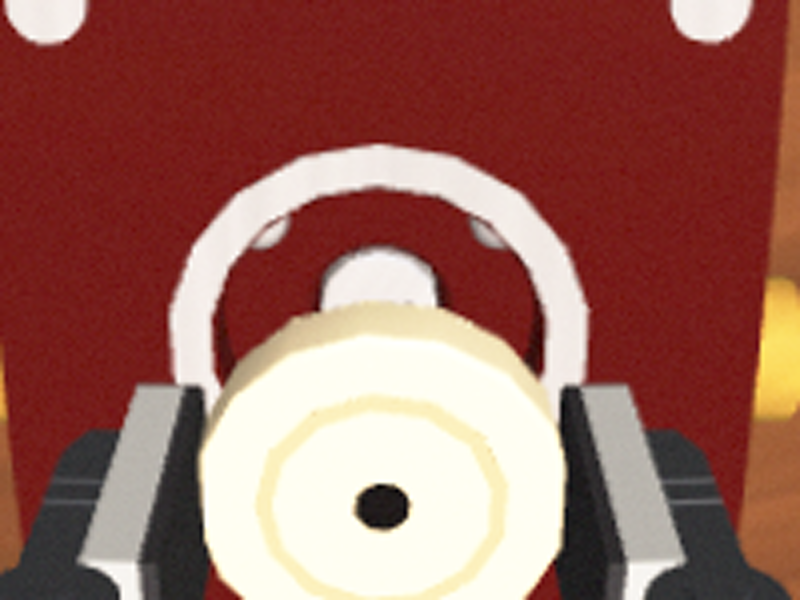

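>>> {"op": "move_arm", "data": {
  "deltas": [
    [[-0.003,0.001,-0.005,0],[-0.01,0.0025,-0.01,0],[-0.025,0.006,-0.015,-1],[-0.043,0.011,-0.015,-2],[-0.063,0.016,-0.015,-3],[-0.083,0.021,-0.015,-4],[-0.103,0.026,-0.015,-6],[-0.123,0.031,-0.015,-7],[-0.143,0.036,-0.01,-8],[-0.163,0.041,0,-9],[-0.183,0.046,0.01,-10],[-0.203,0.051,0.02,-11],[-0.223,0.056,0.03,-12],[-0.243,0.061,0.04,-14],[-0.26,0.065,0.048,-15],[-0.275,0.069,0.054,-16],[-0.285,0.072,0.06,-16],[-0.29,0.073,0.06,-16],[-0.29,0.073,0.06,-16],[-0.29,0.073,0.06,-16]]
  ]
}}

```text
t: 12.72
tcp_pos: [0.6388, -0.1368, 0.0634]
tool_rot: [0.688, 0.726, 0.0, 0.001]
force: [0.4, 0.8, -0.3]
finger_gap: 0.443
```

Run:
```python
from h import *
t=manip.sense(); print(t['t'],t['tcp_pos'],t['tool_rot'],t['force'],t['finger_gap'])
snap("side","side9"); snap('wrist','wrist9')
```

```text
12.7167 [ 0.63880621 -0.13683086  0.06336039] [6.87864094e-01 7.25839180e-01 4.02114271e-04 5.57775050e-04] [ 0.36077654  0.76491154 -0.32561261] 0.44291391794167717
```

View pics/side9.png

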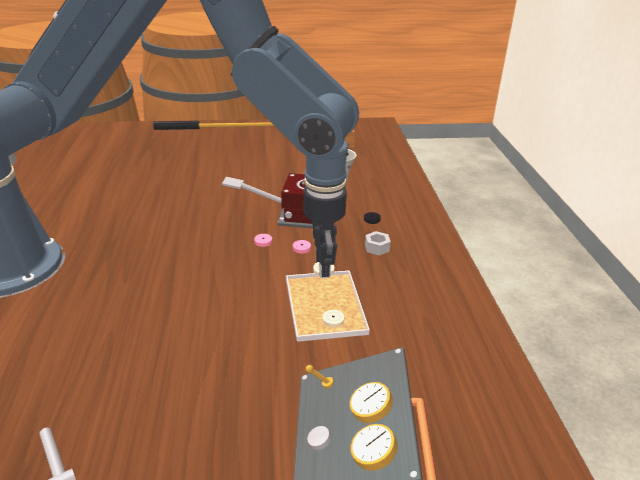

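View pics/wrist9.png

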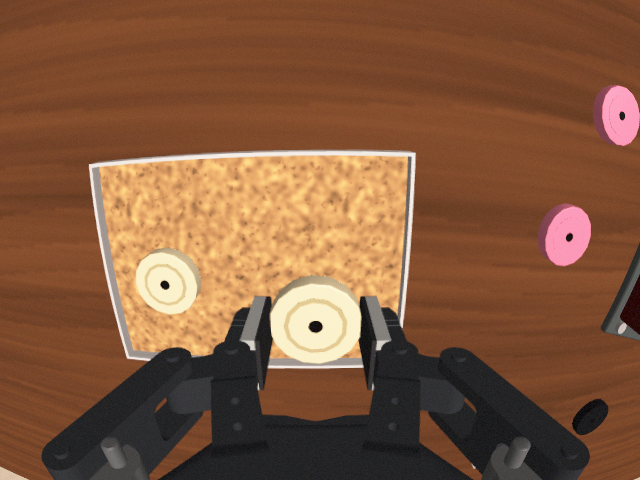

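Run:
```python
from h import *
s=load('wrist9')
for u,v in((91,165),(414,153),(129,357)): print(pt(s,u,v,.012,True).round(4))
print(pt(s,165,285,.014,True).round(4), pt(s,316,326,.064,True).round(4))
```

```text
[ 0.5815 -0.2685  0.012 ]
[ 0.5703 -0.0906  0.012 ]
[ 0.7096 -0.2602  0.012 ]
[ 0.651  -0.2241  0.014 ] [ 0.6408 -0.1371  0.064 ]
```

>>> {"op": "move_arm", "data": {
  "deltas": [
    [[0,0,0.006,0],[0,0,0.014,0],[0,0,0.022,0],[0,0,0.03,0],[0,0,0.036,0],[0,0,0.04,0],[0,0,0.043,0],[0,0,0.045,0],[0,0,0.046,0],[0,0,0.047,0],[0,0,0.048,0],[0,0,0.0485,0],[0,0,0.049,0],[0,0,0.049,0],[0,0,0.049,0]]
  ]
}}

```text
t: 14.07
tcp_pos: [0.639, -0.1362, 0.0147]
tool_rot: [0.687, 0.726, 0.0, 0.001]
force: [-0.4, 0.6, -0.9]
finger_gap: 0.44
```

Run:
```python
from h import *
t=manip.sense(); print(t['t'],t['tcp_pos'],t['force'],t['finger_gap'])
snap("side","side10"); crop('side10',270,240,390,330,6,'c16')
```

```text
14.0667 [ 0.63904542 -0.13615982  0.01466774] [-0.38120855  0.63503725 -0.87285142] 0.43987708192076
```

View pics/c16.png

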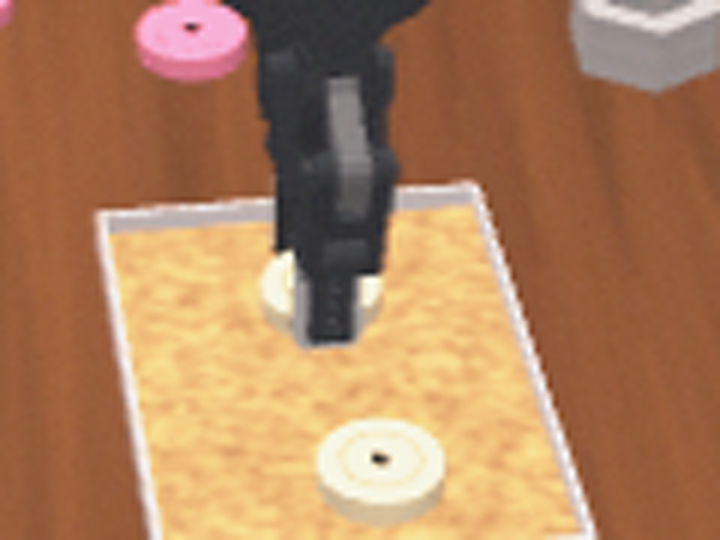

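No contact yet; continue in half-millimetre steps until force appears.

>>> {"op": "move_arm", "data": {
  "deltas": [
    [[0,0,0.0005,0],[0,0,0.001,0],[0,0,0.0015,0],[0,0,0.0015,0],[0,0,0.0015,0]]
  ]
}}

```text
t: 14.53
tcp_pos: [0.6391, -0.1362, 0.0134]
tool_rot: [0.687, 0.726, 0.0, 0.001]
force: [-0.1, -0.5, 1.6]
finger_gap: 0.447
```

>>> {"op": "move_arm", "data": {
  "deltas": [
    [[0,0,0.0005,0],[0,0,0.001,0],[0,0,0.001,0],[0,0,0.001,0]]
  ]
}}

```text
t: 14.87
tcp_pos: [0.6392, -0.1362, 0.0134]
tool_rot: [0.687, 0.726, 0.0, 0.001]
force: [-1.8, 0.7, 6.7]
finger_gap: 0.444
```

>>> {"op": "move_arm", "data": {
  "deltas": [
    [[0,0,-0.0005,0],[0,0,-0.0005,0],[0,0,-0.0005,0],[0,0,-0.0005,0],[0,0,-0.0005,0],[0,0,-0.0005,0]]
  ],
  "gripper": 0.55
}}

```text
t: 15.37
tcp_pos: [0.6391, -0.1362, 0.0136]
tool_rot: [0.687, 0.726, 0.0, 0.001]
force: [0.3, 0.0, -0.1]
finger_gap: 0.55
```

>>> {"op": "move_arm", "data": {
  "deltas": [
    [[0,0,-0.002,0],[0,0,-0.005,0],[0,0,-0.01,0],[0,0,-0.02,0],[0,0,-0.035,0],[0,0,-0.055,0],[0,0,-0.08,0],[0,0,-0.105,0],[0,0,-0.12,0],[0,0,-0.12,0],[0,0,-0.12,0],[0,0,-0.12,0]]
  ]
}}

```text
t: 16.37
tcp_pos: [0.6381, -0.1358, 0.1331]
tool_rot: [0.687, 0.726, 0.0, 0.0]
force: [-0.5, -0.1, -0.3]
finger_gap: 0.551
```

Run:
```python
from h import *
t=manip.sense(); print(t['t'],t['tcp_pos'],t['force'],t['finger_gap'])
snap("side","side11"); crop('side11',210,130,410,350,3,'c17');s=snap("wrist","wrist11")
```

```text
16.3667 [ 0.6381     -0.13580189  0.13312586] [-0.52221698 -0.14831792 -0.26248767] 0.5505591805596359
```

View pics/c17.png

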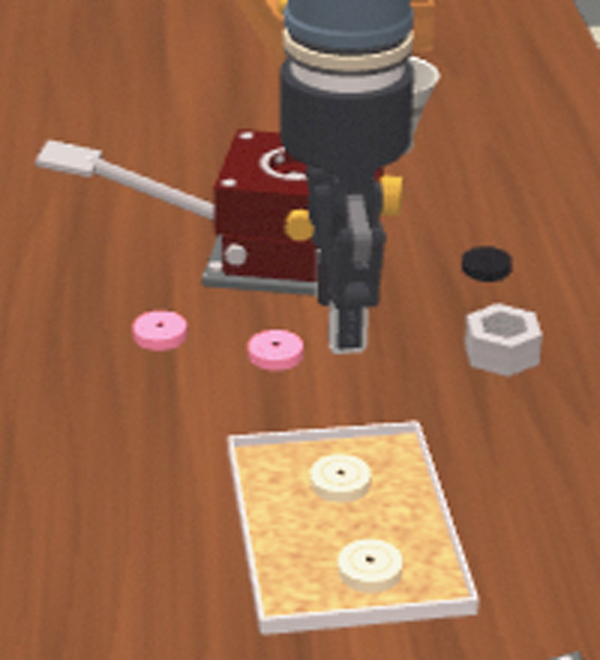

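View pics/wrist11.png

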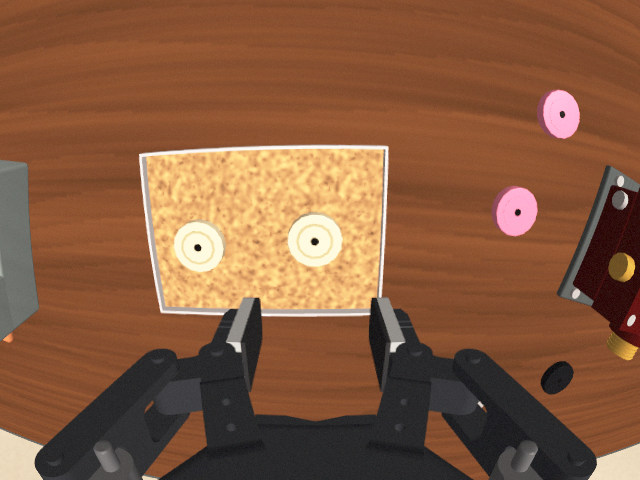

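The disc lies flat in the +y half at (315,241), clear of the walls. The spare disc at (198,247) is unmoved, and the lever is back up.

Run:
```python
from h import *
s=load('wrist11'); print(pt(s,315,241,.014,True),pt(s,198,247,.014,True)); print(manip.sign_off())
```

```text
[ 0.64077502 -0.13665835  0.014     ] [ 0.6501741  -0.22366065  0.014     ]
the job is handed in; nothing more can be done
None
```

The disc that was stuck now lies flat on the cork in the free half of the tray, and I've handed the job in. The robot gave no verdict.

- **Knockout:** I pressed the lever slowly to its hard stop, where the force reached about 13 N. The side camera showed the disc up on the catches, and I then eased the lever back up.
- **Placing:** I gripped the disc by its free rim and carried it over. I lowered it until it touched the cork (about 7 N), released it and raised the arm clear.
- **Last checks:** By the wrist camera, the disc's centre is at about (0.641, -0.137) m, roughly 37 mm from the tray's centre along its length and clear of the walls. The lever looks fully up.
- **Bystanders:** The other disc measures within about 2 mm of where it started. The union nut and the part of the cup in view look unmoved. I didn't look at the toggle at the end, but the arm never went near it.
- **Disagreements:** The scene and side cameras differed by up to about 5 mm on positions. I used values between them, checked with the wrist camera. With the fingers part-open, the tips sat several millimetres further back than the 8 mm given, so I gripped lower to allow for it. No check failed.

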